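Make up a stainless clamp kit in the inset tray

ROBOT

A 6-joint arm with a two-finger parallel gripper is mounted at the origin on the work surface. World frame = base frame: x ahead of the robot, y to its left, z up, the work surface at z = 0. Lengths are in mm, angles in rad, forces in N, time in s.
With the tool pointing down it reaches from about 275 to 750 mm from the base axis. Payload 10.2 kg.
Tool frame: the origin (TCP) lies between the finger pads; the fingertips stand 14 mm ahead of it and the grasp point (between the pads) lies 5 mm behind it (tip_reach is the distance from the TCP to the fingertips, in mm); z points along the fingers, y is the line along which they close (so a half turn about z gives the same grasp; the last joint's range is limited). The gripper opens to 85 mm and grips with 20 to 120 N. Pads are 22 mm wide; open, the fingers measure 114 mm over their backs; the gripper's body (76 mm by 85 mm) begins 54 mm behind the grasp point. The pads swing forward as they close: fully open they stand 13 mm farther back than shut.
Start: joints at [1.03, 0.313, 1.498, -0, 1.331, -0.223], TCP at [164.064, 498.713, 245.294] pointing down, gripper open.
Joint ranges: [-2.94, 2.94], [-0.97, 2.17], [0.19, 2.56], [-1.23, 4.37], [0.02, 3.11], [-2.88, 2.88]. Speed limits (rad/s): [2.39, 2.39, 3.01, 3.14, 3.14, 3.14].

INTERFACE

Orientations are given as a unit quaternion [w, x, y, z].
In Python, from rig import * gives the robot as it stands.
- The arm moves only by the tool arm_command, never from a script. Its argument "steps" is a list that holds one entry, the list of rows, each a list of 7 numbers: the opening, from 0 (shut) to 1 (fully open), then the shift along the tool's x, y, z each as a share of 0.05 m, from -1 to 1, then the turn, a rotation vector about the tool's x, y, z each as a share of 0.15 rad, from -1 to 1. A call has 1 to 8 rows; each row shifts and turns the commanded pose from where the row before left it, along the tool's axes as they then stand; what a row does not reach is not made up. A row lasts 1/8 s, in which the tool goes at most 62.5 mm and 10.7 degrees, less where a joint would pass 70% of its speed; a pose out of reach is approached as far as the arm can. A call with a number of a shift or a turn outside -1 to 1 is refused whole. A call with a gripper value outside its range is refused whole. The fingers move at their own pace and stop on an object; "squeeze" is the grip in N (left out, the last holds). Time passes only in rows, so rows that do not move let the fingers close. It gives the time, the measured TCP pose, the force, the opening and the grip force at its end, in the units of the state.
- sense(): the state, without advancing time (a new reading comes with each control period).
- capture(name): name is "side" or "top"; returns the picture (480x640x3 uint8, red, green, blue); there is no depth.
- get_calibration(name): a dict with "intrinsics" (3x3 intrinsics, pixels), "D" ([k1, k2, p1, p2, k3] as OpenCV has them; the pictures are not rectified), "rvec" (rotation vector, rad) and "tvec" (3), from world to camera coordinates, as OpenCV has them. Camera axes: x right, y down, z forward; pixel columns grow to the right and rows downward; lengths in mm; the calibration is good to about 2 mm. A picture is of the moment at which its call begins. get_calibration takes no time and is no camera call.
- finish_job(): hands the job in; it is judged then, once.
The state is a dict: "time_s": time; "joints": joint angles; "dq": joint speeds; "tau": joint torques, N m; "eef_pos": TCP position; "ee_rot": TCP orientation; "force": force on the tool from outside, world axes, zero at the start; "wrist_torque": the same for the moment, N m; "grip_width": opening from 0.0 (shut) to 1.0 (fully open); "grip_force": force on a finger pad.
Only numpy, scipy, OpenCV 4.12 (cv2) and the standard library are available. Lean on these libraries where they do the work, as an engineer would, in place of code of your own. Each camera call takes 0.05 s, during which the arm holds its last target. There are 200 camera calls.

TASK

Make up one stainless clamp kit in the blue tray by its colour code: the long bolt lying in the yellow inset, the bright saddle clip standing on its feet in the red inset, the hexagon nut in the green inset and the square plate washer lying flat in the white inset. The short bolt and the yellow zinc-plated clip do not belong to this kit: leave them where they lie.

Things in the scene. Friction and masses are not known exactly. Their poses are not given: they have to be found in the camera images.
- long_bolt: long stainless M16 hexagon bolt lying on the bench: bright steel shank 16 mm thick and 80 mm long, hexagon head 24 mm across flats and 10 mm thick, 90 mm overall. Origin: on its axis half way along the overall length, about 10 mm above what it lies on; x along the bolt towards the head (axis level within 6 degrees), y level across it. 0.17 kg. One of the kit's parts.
- bright_clip: bright stainless saddle clip on its feet: strip 30 mm wide, 3 mm thick, bent to a hat shape 70 mm long, 28 mm high. Flat top 36 x 30 mm with a 17.5 mm hole, two upright sides 36 mm apart over their outsides, then flat feet 17 mm long, 3 mm thick to either end. Origin: centre of its underside; x along the 70 mm length, y across the strip, z up. 0.12 kg. One of the kit's parts.
- hex_nut: bright stainless M16 hexagon nut lying flat: 24 mm across flats, 13 mm high, 16 mm hole, 35 g. Origin: centre of its underside; x square to one pair of flats (so are the directions 60 and 120 degrees from x), z up. One of the kit's parts.
- square_washer: bright stainless square plate washer lying flat: 40 x 40 x 6 mm with a 17.5 mm hole, 66 g. Origin: centre of its underside; x and y square to its edges, z up. One of the kit's parts. (A small round washer, 30 mm across, which also lies about, is a bystander.)
- short_bolt: short stainless M16 hexagon bolt lying on the bench: bright steel shank 16 mm thick and 45 mm long, hexagon head 24 mm across flats and 10 mm thick, 55 mm overall. Origin: on its axis half way along the overall length, about 10 mm above what it lies on; x along the bolt towards the head (axis level within 6 degrees), y level across it. Look-alike, not of the kit.
- yellow_clip: yellow zinc-plated (brass-coloured) saddle clip on its feet: strip 30 mm wide, 3 mm thick, bent to a hat shape 70 mm long, 28 mm high. Flat top 36 x 30 mm with a 17.5 mm hole, two upright sides 36 mm apart over their outsides, then flat feet 17 mm long, 3 mm thick to either end. Origin: centre of its underside; x along the 70 mm length, y across the strip, z up. Look-alike, not of the kit.
- yellow_inset: open-topped yellow plastic inset, 140 x 90 x 36 mm outside, walls and floor 3 mm (inside 134 x 84, 33 deep), empty. Four of them fill the fixed blue tray (300 x 200 mm, walls 40 mm above the bench) two by two and cannot shift; which quarter varies. Origin: centre of its underside, 4 mm above the bench (inside floor 3 mm above it); x along the 140 mm side, y along the 90 mm side, z up
- red_inset: open-topped red plastic inset, 140 x 90 x 36 mm outside, walls and floor 3 mm (inside 134 x 84, 33 deep), empty. Four of them fill the fixed blue tray (300 x 200 mm, walls 40 mm above the bench) two by two and cannot shift; which quarter varies. Origin: centre of its underside, 4 mm above the bench (inside floor 3 mm above it); x along the 140 mm side, y along the 90 mm side, z up
- green_inset: open-topped green plastic inset, 140 x 90 x 36 mm outside, walls and floor 3 mm (inside 134 x 84, 33 deep), empty. Four of them fill the fixed blue tray (300 x 200 mm, walls 40 mm above the bench) two by two and cannot shift; which quarter varies. Origin: centre of its underside, 4 mm above the bench (inside floor 3 mm above it); x along the 140 mm side, y along the 90 mm side, z up
- white_inset: open-topped white plastic inset, 140 x 90 x 36 mm outside, walls and floor 3 mm (inside 134 x 84, 33 deep), empty. Four of them fill the fixed blue tray (300 x 200 mm, walls 40 mm above the bench) two by two and cannot shift; which quarter varies. Origin: centre of its underside, 4 mm above the bench (inside floor 3 mm above it); x along the 140 mm side, y along the 90 mm side, z up

How it is judged (in metres and radians):
At the end, for the whole second after the job is handed in: Each part lies at rest inside its own inset on the floor (origin within 60 x 38 mm of its centre; height over its underside at most 20 bolt, 9 clip, 21 nut, 12 mm washer), the clip upright within 0.15 rad; short bolt and yellow clip within 20 mm of where they began (x of long_bolt in the frame of yellow_inset between -0.06 and 0.06 m and y of long_bolt in the frame of yellow_inset between -0.038 and 0.038 m and z of long_bolt in the frame of yellow_inset between 0 and 0.02 m and linear speed of each of long_bolt, bright_clip, hex_nut, square_washer below 0.02 m/s and x of bright_clip in the frame of red_inset between -0.06 and 0.06 m and y of bright_clip in the frame of red_inset between -0.038 and 0.038 m and z of bright_clip in the frame of red_inset between 0 and 0.009 m and angle between bright_clip's own z axis and vertical below 0.15 rad and x of hex_nut in the frame of green_inset between -0.06 and 0.06 m and y of hex_nut in the frame of green_inset between -0.038 and 0.038 m and z of hex_nut in the frame of green_inset between 0 and 0.021 m and x of square_washer in the frame of white_inset between -0.06 and 0.06 m and y of square_washer in the frame of white_inset between -0.038 and 0.038 m and z of square_washer in the frame of white_inset between 0 and 0.012 m and distance of each of short_bolt, yellow_clip from where it was at the start of the episode below 0.02 m); the robot touches nothing.
It fails at once if a look-alike (the short bolt or the yellow clip) is moved 20 mm or more (distance of any of short_bolt, yellow_clip from where it was at the start of the episode above 0.02 m).
It also fails if it takes over 112 s, if anything falls off the work surface, if the arm or the gripper's body presses on something with over 40 N, if the wrist force passes 120 N, or if a joint passes its speed limit or range.

## Working session

There is one attempt and no reset: what is moved stays moved. The work goes in short steps, Python scripts to look and compute and a tool call to move; the robot and the scene stay as the last step left them, time stands still between calls to the robot, and variables do not carry over. Pictures are saved under pics/ and viewed, at most 14 in all, crops included, and the job is handed in when it is done.

Besides the shell and the picture viewer there is one more tool, called after "Emit:" as name(argument=value, ...), one argument or row to a line, values as JSON. arm_command: Moves the arm, as the interface text tells. Its arguments: {"type":"object","properties":{"steps":{"type":"array"},"squeeze":{"type":"number"}},"required":["steps"]}

```bash
mkdir -p pics; ls
python3 - <<'E'
from rig import *
import cv2
for n in("top","side"):
    cv2.imwrite(f"pics/{n}0.png",capture(n)[:,:,::-1]); print(n,get_calibration(n))
s=sense();print(s["time_s"],s["eef_pos"],s["ee_rot"],s["grip_width"])
E
```

```text
pics
top {'intrinsics': array([[499.0811911 ,   0.        , 327.7976035 ],
       [  0.        , 499.0811911 , 243.40009743],
       [  0.        ,   0.        ,   1.        ]]), 'D': array([-0.01090682,  0.        ,  0.        ,  0.        ,  0.        ]), 'rvec': array([ 2.14250556, -2.05923358,  0.22891931]), 'tvec': array([-17.665318  , 557.98910617, 915.15670825])}
side {'intrinsics': array([[614.27809844,   0.        , 325.09106674],
       [  0.        , 614.27809844, 243.26347947],
       [  0.        ,   0.        ,   1.        ]]), 'D': array([0.07088727, 0.        , 0.        , 0.        , 0.        ]), 'rvec': array([ 2.34500989, -0.66359762,  0.26065196]), 'tvec': array([-440.39702004,  253.78367244,  908.69608439])}
0.1 [163.94407288 498.5330232  244.80421917] [-2.04990200e-04  1.58208024e-01  9.87405641e-01 -5.29063302e-04] 1.0006027370726454
```

View pics/top0.png

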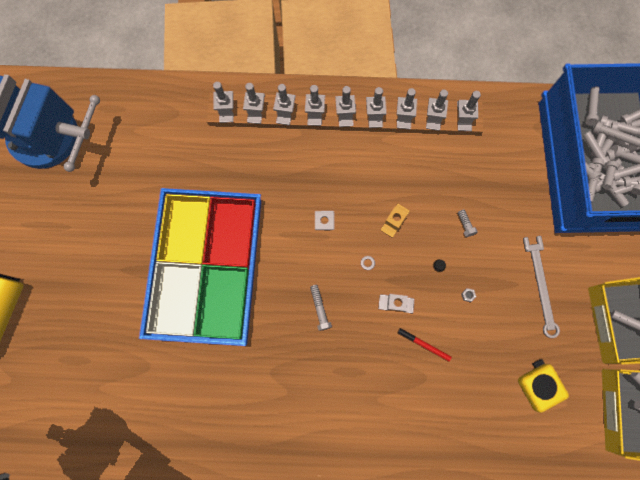

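View pics/side0.png

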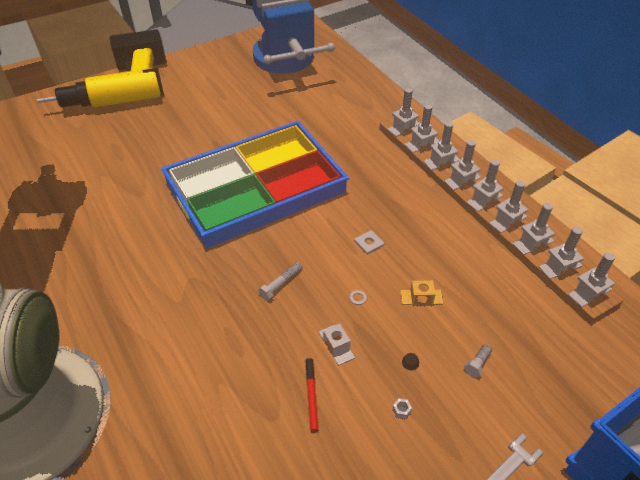

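Top view: yellow inset (185,229), red (231,231), white (175,300), green (222,303); washer (324,220), long bolt (320,307), bright clip (397,302), nut (469,295). Side view: the same parts at washer (369,242), long bolt (281,281), clip (337,343) and nut (402,407). Next I'll enlarge them.

Run:
```python
import cv2
t=cv2.imread("pics/top0.png");s=cv2.imread("pics/side0.png")
cv2.imwrite("pics/tc.png",cv2.resize(t[200:335,305:485],None,fx=4.4,fy=4.4,interpolation=cv2.INTER_CUBIC))
cv2.imwrite("pics/sc.png",cv2.resize(s[225:425,250:450],None,fx=3,fy=3,interpolation=cv2.INTER_CUBIC))
```

```text
(no output)
```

View pics/tc.png

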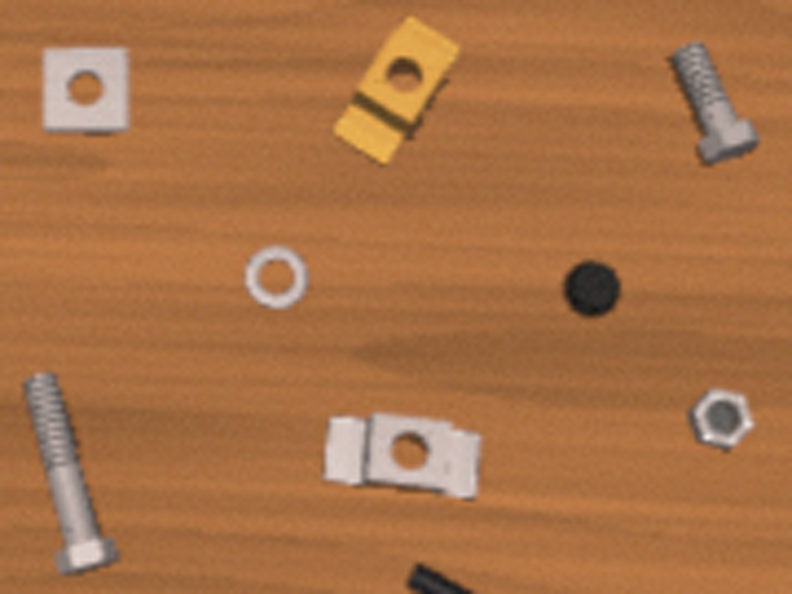

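View pics/sc.png

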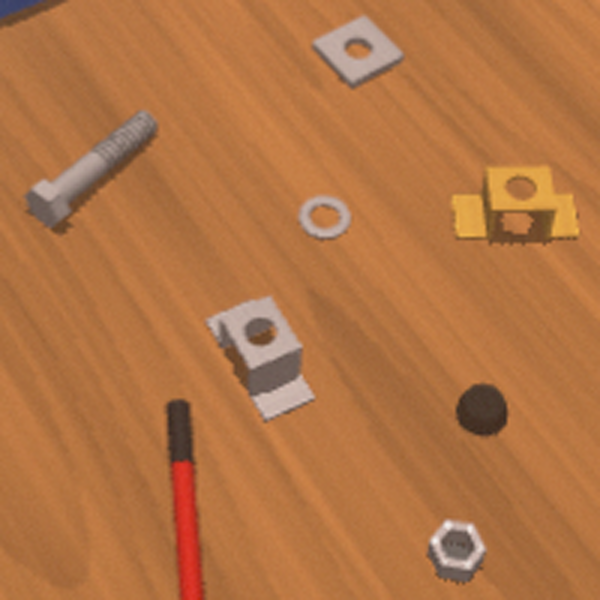

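```bash
cat > h.py <<'E'
import numpy as np,cv2
from rig import *
C={n:get_calibration(n) for n in("top","side")}
def ray(n,uv):
    c=C[n];R=cv2.Rodrigues(c["rvec"])[0]
    p=cv2.undistortPoints(np.array([[uv]],float),c["intrinsics"],c["D"])[0,0]
    return -R.T@c["tvec"],R.T@np.array([*p,1])
def plane(n,uv,z):
    o,d=ray(n,uv);return o+d*(z-o[2])/d[2]
def tri(a,b):
    P=[np.hstack([cv2.Rodrigues(C[n]["rvec"])[0],C[n]["tvec"].reshape(3,1)]) for n in("top","side")]
    q=[cv2.undistortPoints(np.array([[u]],float),C[n]["intrinsics"],C[n]["D"])[0,0] for n,u in(("top",a),("side",b))]
    X=cv2.triangulatePoints(*P,q[0],q[1]).ravel();return X[:3]/X[3]
T=lambda x,y:((x+.5)/4.4+304.5,(y+.5)/4.4+199.5)
S=lambda x,y:((x+.5)/3+249.5,(y+.5)/3+224.5)
E
python3 - <<'E'
from h import *
np.set_printoptions(precision=1,suppress=True)
for k,a,b in(("wash",(86,88),(358,47)),("clip",(410,451),(261,331)),("nut",(721,417),(458,540)),("bolt tip",(40,378),(148,122)),("bolt head end",(87,560),(47,205)),("yclip",(404,74),(521,188))):
    print(k,tri(T(*a),S(*b)))
W=[plane("top",T(*p),6) for p in((43,48),(128,47),(129,131),(44,131))];print("W",np.array(W))
K=[plane("top",T(*p),28) for p in((370,413),(453,421),(445,492),(363,484))];print("K",np.array(K))
N=[plane("top",T(*p),13) for p in((711,390),(745,395),(752,422),(727,448),(696,440),(690,413))];print("N",np.array(N),np.mean(N,0))
B=[plane("top",T(*p),10) for p in((40,378),(87,560))];print("B",np.array(B))
tr=[((163,190),(298,125)),((261,196),(346,185)),((246,345),(208,243)),((141,340),(165,172))]
print("tray",np.array([tri(*p) for p in tr]),np.array([plane("top",p[0],40) for p in tr]),np.mean([plane("top",p[0],40) for p in tr],0))
for n,p in dict(y=(185,229),r=(231,231),w=(175,300),g=(222,303)).items():print(n,plane("top",p,20))
E
```

```text
wash [621.   14.4  10.5]
clip [ 452.9 -138.    31.4]
nut [ 475.7 -281.6   17.3]
bolt tip [481.7  29.9  10.8]
bolt head end [400.3   4.6  15. ]
yclip [ 628.3 -133.8   30. ]
W [[640.8  36.1   6. ]
 [642.9  -4.6   6. ]
 [601.5  -6.6   6. ]
 [599.9  33.7   6. ]]
K [[ 469.  -120.    28. ]
 [ 466.8 -157.4   28. ]
 [ 434.8 -154.    28. ]
 [ 437.  -117.3   28. ]]
N [[ 487.6 -278.1   13. ]
 [ 485.9 -293.7   13. ]
 [ 473.6 -296.6   13. ]
 [ 461.3 -284.9   13. ]
 [ 464.4 -270.8   13. ]
 [ 476.6 -268.3   13. ]] [ 474.9 -282.1   13. ]
B [[481.5  30.1  10. ]
 [399.5   5.   10. ]]
tray [[666.  350.8  31.7]
 [660.8 148.8  22.9]
 [361.6 155.8  18.8]
 [363.6 358.1  32.2]] [[662.5 348.   40. ]
 [657.4 145.4  40. ]
 [357.5 153.5  40. ]
 [358.6 356.4  40. ]] [509.  250.8  40. ]
y [586.6 300.3  20. ]
r [586.1 205.   20. ]
w [440.  305.2  20. ]
g [437.8 210.8  20. ]
```

```bash
cat >> h.py <<'E'
from scipy.spatial.transform import Rotation as Ro
def plan(x,y,z,yaw):
    "yaw (deg): world direction of tool y; turn first, then shift in the turned frame"
    s=sense();w,a,b,c=s["ee_rot"];R=Ro.from_quat([a,b,c,w]).as_matrix()
    cur=np.degrees(np.arctan2(R[1,1],R[0,1]));d=(yaw-cur+90)%180-90
    th=np.radians(cur+d);G=np.array([[np.sin(th),np.cos(th),0],[-np.cos(th),np.sin(th),0],[0,0,-1]])
    print("t%.2f pos"%s["time_s"],np.round(s["eef_pos"],1),"yaw %.1f"%cur,"j6 %.2f"%s["joints"][5],"w %.3f F"%s["grip_width"],np.round(s["force"],1),"gf",np.round(s["grip_force"],1),"tilt",np.round(R[:2,2],3))
    print(" turn %.2f (x.15)"%(-np.radians(d)/.15)," shift",np.round(G.T@(np.array([x,y,z])-s["eef_pos"])/50,2), "world d",np.round(np.array([x,y,z])-s["eef_pos"],1))
E
python3 - <<'E'
import rig
print([n for n in dir(rig) if n[0]!='_'], getattr(rig,"tip_reach",None)); print({k:v for k,v in rig.sense().items() if 'tip' in k})
from h import *
plan(436,16,120,107)
E
```

```text
['PlanningError', 'capture', 'finish_job', 'get_calibration', 'sense', 'tip_reach'] 14.0
{}
t0.10 pos [163.9 498.5 244.8] yaw 71.8 j6 -0.22 w 1.001 F [-0.2 -0.2 -0.1] gf 0.0 tilt [-0.001 -0.001]
 turn -4.10 (x.15)  shift [  2.38 -10.82   2.5 ] world d [ 272.1 -482.5 -124.8]
```

Emit:
arm_command(
  steps=[
    [[0.5, 0, 0, 0, 0, 0, -0.82], [0.5, 0, 0, 0, 0, 0, -0.82], [0.5, 0, 0, 0, 0, 0, -0.82], [0.5, 0, 0, 0, 0, 0, -0.82], [0.5, 0, 0, 0, 0, 0, -0.82], [0.5, 0.2, -0.95, 0, 0, 0, 0], [0.5, 0.2, -0.95, 0, 0, 0, 0], [0.5, 0.2, -0.95, 0.2, 0, 0, 0]],
  ],
  squeeze=60,
)

```text
time_s: 1.1
eef_pos: [177.1, 352.4, 235.3]
ee_rot: [0.0, -0.148, 0.989, 0.0]
force: [0.1, 0.5, -0.1]
grip_width: 0.501
grip_force: 0.0
```

Emit:
arm_command(
  steps=[
    [[0.5, 0.22, -0.99, 0.25, 0, 0, 0], [0.5, 0.22, -0.99, 0.25, 0, 0, 0], [0.5, 0.22, -0.99, 0.25, 0, 0, 0], [0.5, 0.22, -0.99, 0.25, 0, 0, 0], [0.5, 0.22, -0.99, 0.25, 0, 0, 0], [0.5, 0.22, -0.99, 0.25, 0, 0, 0], [0.5, 0.22, -0.99, 0.25, 0, 0, 0], [0.5, 0.22, -0.99, 0.3, 0, 0, 0]],
  ],
)

```text
time_s: 2.1
eef_pos: [209.7, -17.2, 142.0]
ee_rot: [0.001, -0.148, 0.989, -0.001]
force: [1.2, 0.8, 0.2]
grip_width: 0.503
grip_force: 0.0
```

```bash
python3 -c "
from h import *
plan(436,16,60,107)
cv2.imwrite('pics/top1.png',capture('top')[:,:,::-1])"
```

```text
t2.10 pos [209.7 -17.2 142. ] yaw 107.0 j6 -2.54 w 0.503 F [1.2 0.8 0.2] gf 0.0 tilt [ 0.002 -0.001]
 turn 0.00 (x.15)  shift [ 4.52 -0.69  1.64] world d [226.3  33.2 -82. ]
```

```bash
sed -i 's/\[\[np.sin(th),np.cos(th),0\],\[-np.cos(th),np.sin(th),0\]/[[-np.sin(th),np.cos(th),0],[np.cos(th),np.sin(th),0]/' h.py; python3 -c "
from h import *
plan(436,16,60,107);print(sense()['joints'])"
```

```text
t2.15 pos [209.8 -22.3 141.2] yaw 106.5 j6 -2.55 w 0.499 F [-0.1 -1.2  0.5] gf 0.0 tilt [ 0.    -0.002]
 turn -0.06 (x.15)  shift [-4.55 -0.59  1.62] world d [226.2  38.3 -81.2]
[-6.87822950e-01 -3.48122326e-01  2.43883867e+00 -1.47689358e-03
  1.04944580e+00 -2.54550159e+00]
```

View pics/top1.png

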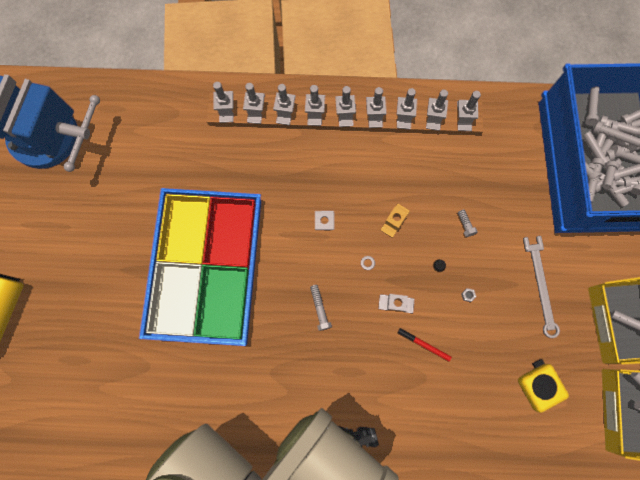

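Nothing disturbed; the folded arm stands at the bottom (330,440). My frame sign was wrong, and it's fixed now. Moving out over the bolt.

Emit:
arm_command(
  steps=[
    [[0.5, -0.76, -0.1, 0, 0, 0, 0], [0.5, -0.76, -0.1, 0.2, 0, 0, 0], [0.5, -0.76, -0.1, 0.3, 0, 0, 0], [0.5, -0.76, -0.1, 0.3, 0, 0, 0], [0.5, -0.76, -0.1, 0.3, 0, 0, 0], [0.5, -0.75, -0.1, 0.3, 0, 0, 0], [0.5, 0, 0, 0, 0, 0, 0]],
  ],
)

```text
time_s: 3.02
eef_pos: [436.9, 22.6, 70.8]
ee_rot: [-0.001, -0.149, 0.989, 0.0]
force: [-0.3, -0.8, 0.2]
grip_width: 0.494
grip_force: 0.0
```

```bash
python3 -c "
from h import *
plan(436,16,18,107)
cv2.imwrite('pics/top2.png',cv2.resize(capture('side')[200:350,200:400,::-1],None,fx=3,fy=3))"
```

```text
t3.02 pos [436.9  22.6  70.8] yaw 107.1 j6 -2.09 w 0.494 F [-0.3 -0.8  0.2] gf 0.0 tilt [-0.002  0.   ]
 turn 0.01 (x.15)  shift [ 0.06 -0.12  1.06] world d [ -0.9  -6.6 -52.8]
```

View pics/top2.png

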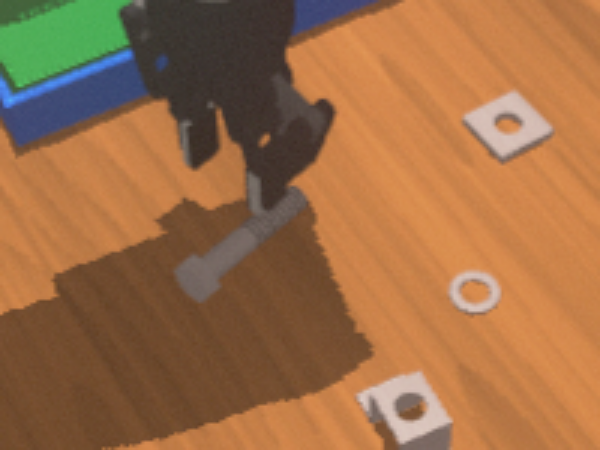

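The gripper straddles the bolt (crop 240,250), with fingertips at (200,150) and (265,200). Lowering to grip.

Emit:
arm_command(
  steps=[
    [[0.5, 0.06, -0.12, 0.3, 0, 0, 0], [0.5, 0, 0, 0.4, 0, 0, 0], [0.5, 0, 0, 0.36, 0, 0, 0], [0.5, 0, 0, 0, 0, 0, 0], [0, 0, 0, 0, 0, 0, 0], [0, 0, 0, 0, 0, 0, 0], [0, 0, 0, 0, 0, 0, 0], [0, 0, 0, 0, 0, 0, 0]],
  ],
)

```text
time_s: 4.08
eef_pos: [435.2, 15.5, 20.1]
ee_rot: [0.001, -0.148, 0.989, -0.0]
force: [-2.1, 0.8, 7.5]
grip_width: 0.157
grip_force: 58.5
```

Emit:
arm_command(
  steps=[
    [[0, 0, 0, 0, 0, 0, 0], [0, 0, 0, -0.5, 0, 0, 0], [0, 0, 0, -1, 0, 0, 0], [0, 0, 0, -1, 0, 0, 0], [0, 0, 0, 0, 0, 0, 0]],
  ],
)

```text
time_s: 4.7
eef_pos: [436.4, 15.3, 147.4]
ee_rot: [0.004, -0.148, 0.989, -0.001]
force: [-1.2, -0.3, -2.7]
grip_width: 0.158
grip_force: 59.2
```

```bash
python3 -c "
from h import *
plan(583,297,140,88.5)"
```

```text
t4.70 pos [436.4  15.3 147.4] yaw 107.0 j6 -2.10 w 0.158 F [-1.2 -0.3 -2.7] gf 59.2 tilt [ 0.007 -0.002]
 turn 2.16 (x.15)  shift [-2.78  5.71  0.15] world d [146.6 281.7  -7.4]
```

Emit:
arm_command(
  steps=[
    [[0, 0, 0, 0, 0, 0, 0.72], [0, 0, 0, 0, 0, 0, 0.72], [0, 0, 0, 0, 0, 0, 0.72], [0, -0.47, 0.95, 0, 0, 0, 0], [0, -0.47, 0.95, 0, 0, 0, 0], [0, -0.46, 0.95, 0, 0, 0, 0], [0, -0.46, 0.95, 0, 0, 0, 0], [0, -0.46, 0.95, 0, 0, 0, 0]],
  ],
)

```text
time_s: 5.7
eef_pos: [557.3, 251.3, 142.6]
ee_rot: [-0.001, 0.013, 1.0, -0.0]
force: [1.7, 0.4, -1.7]
grip_width: 0.156
grip_force: 59.3
```

Emit:
arm_command(
  steps=[
    [[0, -0.46, 0.95, 0, 0, 0, 0], [0, 0, 0, 0, 0, 0, 0], [0, 0, 0, 0, 0, 0, 0]],
  ],
)

```text
time_s: 6.08
eef_pos: [580.8, 296.2, 142.7]
ee_rot: [-0.001, 0.013, 1.0, -0.0]
force: [-0.3, -0.1, -2.5]
grip_width: 0.158
grip_force: 59.3
```

```bash
python3 -c "
from h import *
plan(579,297,32,88.5)
cv2.imwrite('pics/top3.png',cv2.resize(capture('top')[170:350,120:360,::-1],None,fx=3,fy=3))"
```

```text
t6.08 pos [580.8 296.2 142.7] yaw 88.5 j6 -1.25 w 0.158 F [-0.3 -0.1 -2.5] gf 59.3 tilt [-0.002 -0.001]
 turn -0.00 (x.15)  shift [0.04 0.02 2.21] world d [  -1.8    0.8 -110.7]
```

View pics/top3.png

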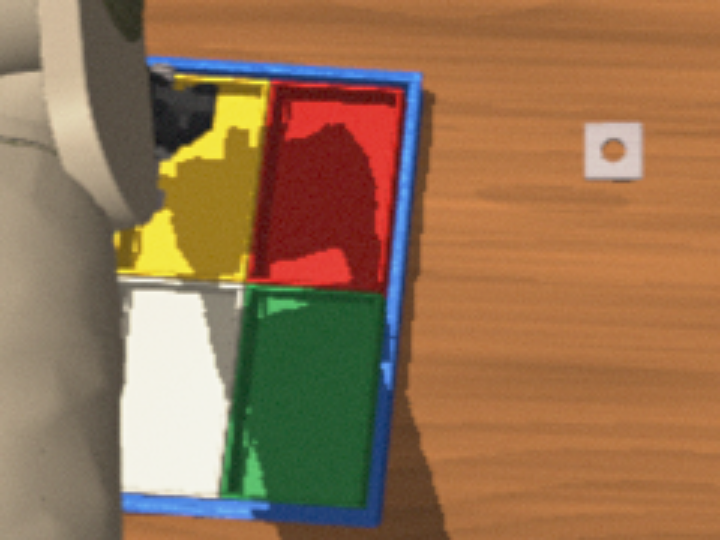

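The bolt hangs over the yellow inset (crop 190,110), partly hidden by the arm. Lowering and opening only slightly.

Emit:
arm_command(
  steps=[
    [[0, 0, 0, 0.8, 0, 0, 0], [0, 0, 0, 0.8, 0, 0, 0], [0, 0, 0, 0.45, 0, 0, 0], [0, 0, 0, 0.2, 0, 0, 0], [0, 0, 0, 0, 0, 0, 0], [0.3, 0, 0, 0, 0, 0, 0], [0.3, 0, 0, 0, 0, 0, 0], [0.3, 0, 0, 0, 0, 0, 0]],
  ],
)

```text
time_s: 7.12
eef_pos: [581.8, 296.8, 32.2]
ee_rot: [0.001, 0.013, 1.0, 0.0]
force: [-0.8, -0.5, 0.4]
grip_width: 0.299
grip_force: 0.0
```

Emit:
arm_command(
  steps=[
    [[0.3, 0, 0, -0.5, 0, 0, 0], [0.3, 0, 0, -1, 0, 0, 0], [0.3, 0, 0, -1, 0, 0, 0], [0.5, 0, 0, 0, 0, 0, 0]],
  ],
)

```text
time_s: 7.62
eef_pos: [583.1, 297.3, 161.4]
ee_rot: [0.004, 0.013, 1.0, 0.001]
force: [0.7, -0.3, -0.2]
grip_width: 0.493
grip_force: 0.0
```

```bash
python3 -c "
from h import *
plan(453,-137,120,86.6)"
```

```text
t7.62 pos [583.1 297.3 161.4] yaw 88.5 j6 -1.25 w 0.493 F [ 0.7 -0.3 -0.2] gf 0.0 tilt [0.008 0.002]
 turn 0.22 (x.15)  shift [ 2.08 -8.83  0.83] world d [-130.1 -434.3  -41.4]
```

Emit:
arm_command(
  steps=[
    [[0.75, 0, 0, 0, 0, 0, 0.22], [0.75, 0.23, -0.98, 0, 0, 0, 0], [0.75, 0.23, -0.98, 0.1, 0, 0, 0], [0.75, 0.23, -0.98, 0.1, 0, 0, 0], [0.75, 0.23, -0.98, 0.1, 0, 0, 0], [0.75, 0.23, -0.98, 0.1, 0, 0, 0], [0.75, 0.23, -0.98, 0.2, 0, 0, 0], [0.75, 0.23, -0.98, 0.2, 0, 0, 0]],
  ],
)

```text
time_s: 8.62
eef_pos: [479.4, -42.1, 115.2]
ee_rot: [-0.001, 0.03, 1.0, 0.0]
force: [0.7, -1.2, 0.5]
grip_width: 0.753
grip_force: 0.0
```

Emit:
arm_command(
  steps=[
    [[0.75, 0.23, -0.98, 0.2, 0, 0, 0], [0.75, 0.23, -0.98, 0.2, 0, 0, 0], [0.75, 0, 0, 0, 0, 0, 0], [0.75, 0, 0, 0, 0, 0, 0]],
  ],
)

```text
time_s: 9.12
eef_pos: [451.6, -136.7, 95.9]
ee_rot: [-0.001, 0.03, 1.0, 0.001]
force: [0.7, -0.3, -0.3]
grip_width: 0.751
grip_force: 0.0
```

```bash
python3 -c "
from h import *
plan(452,-137.5,22,86.6)
t=capture('top')[:,:,::-1];s=capture('side')[:,:,::-1]
a=cv2.resize(t[170:350,120:320],None,fx=2,fy=2);b=cv2.resize(s[270:390,240:400],(480,360));
cv2.imwrite('pics/p4.png',np.hstack([cv2.resize(a,(320,360)),b]))"
```

```text
t9.12 pos [ 451.6 -136.7   95.9] yaw 86.5 j6 -2.05 w 0.751 F [ 0.7 -0.3 -0.3] gf 0.0 tilt [-0.001  0.001]
 turn -0.01 (x.15)  shift [-0.01 -0.02  1.48] world d [  0.4  -0.8 -73.9]
```

View pics/p4.png

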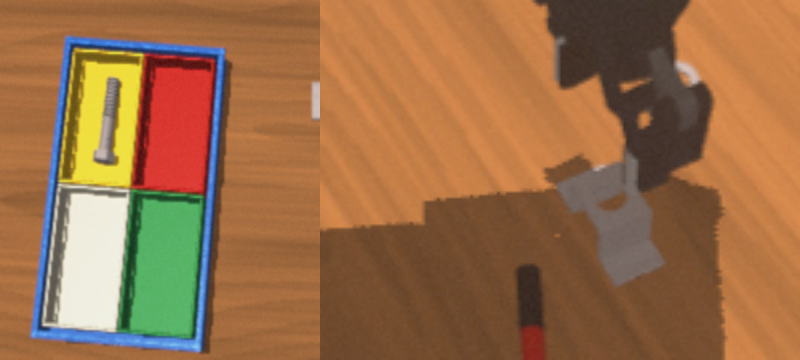

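The bolt lies in the yellow inset (left crop 107,120); the gripper is over the clip (right crop 615,215). Gripping.

Emit:
arm_command(
  steps=[
    [[0.75, 0, 0, 0.6, 0, 0, 0], [0.75, 0, 0, 0.5, 0, 0, 0], [0.75, 0, 0, 0.36, 0, 0, 0], [0.75, 0, 0, 0, 0, 0, 0], [0, 0, 0, 0, 0, 0, 0], [0, 0, 0, 0, 0, 0, 0], [0, 0, 0, 0, 0, 0, 0], [0, 0, 0, 0, 0, 0, 0]],
  ],
  squeeze=40,
)

```text
time_s: 10.22
eef_pos: [452.5, -137.3, 24.6]
ee_rot: [0.001, 0.03, 1.0, -0.0]
force: [-0.0, 3.2, 6.1]
grip_width: 0.415
grip_force: 40.4
```

Emit:
arm_command(
  steps=[
    [[0, 0, 0, 0, 0, 0, 0], [0, 0, 0, -0.4, 0, 0, 0], [0, 0, 0, -1, 0, 0, 0], [0, 0, 0, -1, 0, 0, 0], [0, 0, 0, 0, 0, 0, 0]],
  ],
)

```text
time_s: 10.85
eef_pos: [453.3, -138.1, 147.1]
ee_rot: [0.003, 0.03, 1.0, -0.002]
force: [0.4, -1.0, -1.8]
grip_width: 0.411
grip_force: 40.5
```

```bash
python3 -c "
from h import *
plan(581,201.5,140,-1.5)"
```

```text
t10.85 pos [ 453.3 -138.1  147.1] yaw 86.6 j6 -2.05 w 0.411 F [ 0.4 -1.  -1.8] gf 40.5 tilt [ 0.007 -0.004]
 turn 10.25 (x.15)  shift [6.86 2.38 0.14] world d [127.7 339.6  -7.1]
```

Emit:
arm_command(
  steps=[
    [[0, 0, 0, 0, 0, 0, 0.93], [0, 0, 0, 0, 0, 0, 0.93], [0, 0, 0, 0, 0, 0, 0.93], [0, 0, 0, 0, 0, 0, 0.93], [0, 0, 0, 0, 0, 0, 0.93], [0, 0, 0, 0, 0, 0, 0.93], [0, 0, 0, 0, 0, 0, 0.93], [0, 0, 0, 0, 0, 0, 0.93]],
  ],
)

```text
time_s: 11.85
eef_pos: [451.4, -137.0, 142.6]
ee_rot: [-0.001, 0.557, 0.831, -0.0]
force: [0.5, -0.1, -1.5]
grip_width: 0.413
grip_force: 40.4
```

Emit:
arm_command(
  steps=[
    [[0, 0, 0, 0, 0, 0, 0.93], [0, 0, 0, 0, 0, 0, 0.94], [0, 0, 0, 0, 0, 0, 0.94], [0, 0, 0, 0, 0, 0, 0], [0, 0.86, 0.3, 0, 0, 0, 0], [0, 0.86, 0.3, 0, 0, 0, 0], [0, 0.86, 0.3, 0, 0, 0, 0], [0, 0.86, 0.3, 0, 0, 0, 0]],
  ],
)

```text
time_s: 12.85
eef_pos: [516.6, 34.5, 143.1]
ee_rot: [-0.0, 0.715, 0.699, -0.0]
force: [-0.1, -0.8, -0.7]
grip_width: 0.414
grip_force: 40.5
```

Emit:
arm_command(
  steps=[
    [[0, 0.86, 0.3, 0, 0, 0, 0], [0, 0.86, 0.3, 0, 0, 0, 0], [0, 0.86, 0.3, 0, 0, 0, 0], [0, 0.86, 0.3, 0, 0, 0, 0], [0, 0, 0, 0, 0, 0, 0], [0, 0, 0, 0, 0, 0, 0]],
  ],
)

```text
time_s: 13.6
eef_pos: [580.5, 202.9, 142.9]
ee_rot: [-0.0, 0.716, 0.698, -0.001]
force: [0.7, 0.0, -0.9]
grip_width: 0.409
grip_force: 40.5
```

```bash
python3 -c "
from h import *
plan(581,201.5,33,-1.5)
t=capture('top')[:,:,::-1];s=capture('side')[:,:,::-1]
cv2.imwrite('pics/p5.png',np.hstack([cv2.resize(t[170:350,120:300],(400,400)),cv2.resize(s[70:270,160:360],(400,400))]))"
```

```text
t13.60 pos [580.5 202.9 142.9] yaw -1.4 j6 0.17 w 0.409 F [ 0.7  0.  -0.9] gf 40.5 tilt [-0.001 -0.   ]
 turn 0.01 (x.15)  shift [-0.03  0.01  2.2 ] world d [   0.5   -1.4 -109.9]
```

View pics/p5.png

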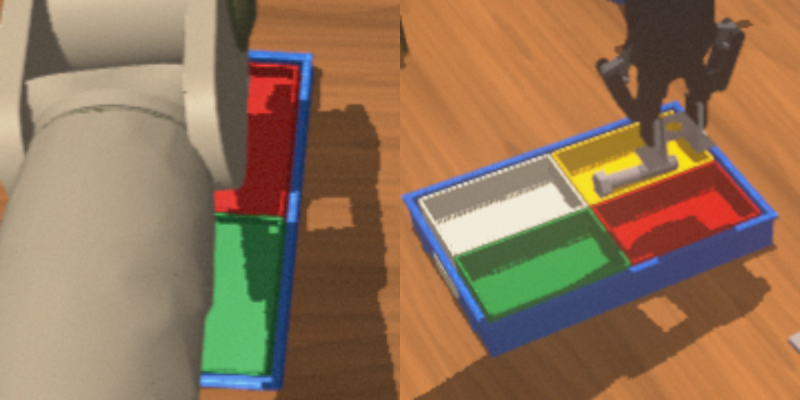

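The clip is held upright above the tray (right crop 680,140) on the way to the red inset, which is empty. Lowering.

Emit:
arm_command(
  steps=[
    [[0, 0, 0, 0.8, 0, 0, 0], [0, 0, 0, 0.8, 0, 0, 0], [0, 0, 0, 0.4, 0, 0, 0], [0, 0, 0, 0.2, 0, 0, 0], [0, 0, 0, 0, 0, 0, 0], [0, 0, 0, 0, 0, 0, 0], [0.6, 0, 0, 0, 0, 0, 0], [0.6, 0, 0, 0, 0, 0, 0]],
  ],
)

```text
time_s: 14.7
eef_pos: [581.2, 203.4, 34.2]
ee_rot: [0.0, 0.716, 0.698, 0.0]
force: [-0.1, 0.1, 0.1]
grip_width: 0.601
grip_force: 0.0
```

Emit:
arm_command(
  steps=[
    [[0.6, 0, 0, 0, 0, 0, 0], [0.6, 0, 0, -0.3, 0, 0, 0], [0.6, 0, 0, -1, 0, 0, 0], [0.6, 0, 0, -1, 0, 0, 0], [0.5, 0, 0, 0, 0, 0, 0]],
  ],
)

```text
time_s: 15.32
eef_pos: [582.8, 203.7, 153.9]
ee_rot: [0.003, 0.716, 0.698, 0.004]
force: [-0.4, -0.5, -1.2]
grip_width: 0.497
grip_force: 0.0
```

```bash
python3 -c "
from h import *
plan(475.3,-282,120,-13)"
```

```text
t15.32 pos [582.8 203.7 153.9] yaw -1.5 j6 0.17 w 0.497 F [-0.4 -0.5 -1.2] gf 0.0 tilt [0.009 0.001]
 turn 1.34 (x.15)  shift [-9.95  0.09  0.68] world d [-107.5 -485.7  -33.9]
```

Emit:
arm_command(
  steps=[
    [[0.5, 0, 0, 0, 0, 0, 0.67], [0.5, 0, 0, 0, 0, 0, 0.67], [0.5, -0.99, 0, 0, 0, 0, 0], [0.5, -0.99, 0, 0, 0, 0, 0], [0.5, -0.99, 0, 0, 0, 0, 0], [0.5, -0.99, 0, 0, 0, 0, 0], [0.5, -0.99, 0, 0, 0, 0, 0], [0.5, -0.99, 0, 0, 0, 0, 0]],
  ],
)

```text
time_s: 16.32
eef_pos: [513.2, -87.4, 148.6]
ee_rot: [-0.0, 0.783, 0.622, -0.0]
force: [1.0, -0.1, 0.1]
grip_width: 0.502
grip_force: 0.0
```

Emit:
arm_command(
  steps=[
    [[0.5, -0.99, 0, 0.2, 0, 0, 0], [0.5, -0.99, 0, 0.2, 0, 0, 0], [0.5, -0.99, 0, 0.2, 0, 0, 0], [0.5, -0.99, 0, 0.2, 0, 0, 0], [0.5, 0, 0, 0.2, 0, 0, 0], [0.5, 0, 0, 0, 0, 0, 0]],
  ],
)

```text
time_s: 17.08
eef_pos: [468.9, -278.1, 97.8]
ee_rot: [-0.001, 0.783, 0.622, -0.0]
force: [-0.7, -0.1, -0.2]
grip_width: 0.499
grip_force: 0.0
```

```bash
python3 -c "
from h import *
plan(475.3,-282,16,-13)
t=capture('top')[:,:,::-1];s=capture('side')[:,:,::-1]
cv2.imwrite('pics/p6.png',np.hstack([cv2.resize(t[170:350,120:300],(400,400)),cv2.resize(s[330:450,340:460],(400,400))]))"
```

```text
t17.07 pos [ 468.9 -278.1   97.8] yaw -13.0 j6 -0.52 w 0.499 F [-0.7 -0.1 -0.2] gf 0.0 tilt [-0.002  0.002]
 turn -0.01 (x.15)  shift [-0.05  0.14  1.64] world d [  6.4  -3.9 -81.8]
```

View pics/p6.png

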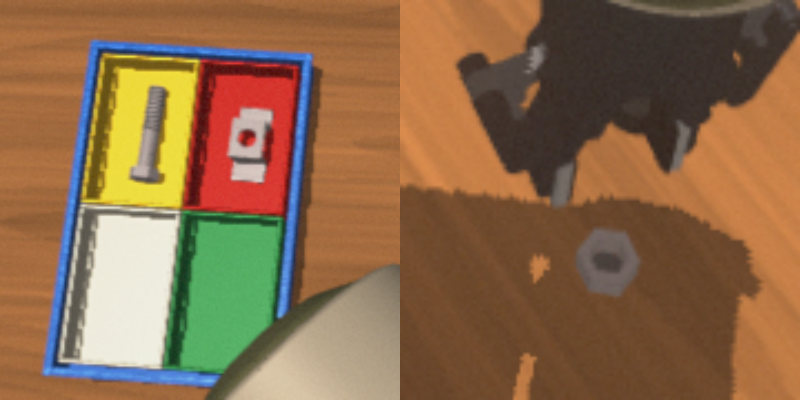

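Clip stands in the red inset (left crop 248,140), bolt in yellow; the fingers straddle the nut (right crop 607,262).

Emit:
arm_command(
  steps=[
    [[0.5, -0.05, 0.14, 0.5, 0, 0, 0], [0.5, 0, 0, 0.6, 0, 0, 0], [0.5, 0, 0, 0.4, 0, 0, 0], [0.5, 0, 0, 0.12, 0, 0, 0], [0.5, 0, 0, 0, 0, 0, 0], [0, 0, 0, 0, 0, 0, 0], [0, 0, 0, 0, 0, 0, 0], [0, 0, 0, 0, 0, 0, 0]],
  ],
)

```text
time_s: 18.18
eef_pos: [476.1, -283.1, 18.8]
ee_rot: [0.001, 0.783, 0.622, 0.0]
force: [1.4, 1.8, 6.2]
grip_width: 0.265
grip_force: 39.6
```

Emit:
arm_command(
  steps=[
    [[0, 0, 0, 0, 0, 0, 0], [0, 0, 0, 0, 0, 0, 0], [0, 0, 0, -0.4, 0, 0, 0], [0, 0, 0, -1, 0, 0, 0], [0, 0, 0, -1, 0, 0, 0], [0, 0, 0, 0, 0, 0, 0]],
  ],
)

```text
time_s: 18.92
eef_pos: [476.9, -284.0, 141.6]
ee_rot: [0.004, 0.783, 0.622, 0.001]
force: [0.1, 0.1, -1.1]
grip_width: 0.262
grip_force: 39.4
```

```bash
python3 -c "
from h import *
plan(435,205.5,140,-1.5)"
```

```text
t18.93 pos [ 476.9 -284.   141.6] yaw -13.0 j6 -0.52 w 0.262 F [ 0.1  0.1 -1.1] gf 39.4 tilt [ 0.006 -0.005]
 turn -1.34 (x.15)  shift [ 9.76 -1.09  0.03] world d [-41.9 489.5  -1.6]
```

Emit:
arm_command(
  steps=[
    [[0, 0, 0, 0, 0, 0, -0.67], [0, 0, 0, 0, 0, 0, -0.67], [0, 0.97, -0.11, 0, 0, 0, 0], [0, 0.97, -0.11, 0, 0, 0, 0], [0, 0.98, -0.11, 0, 0, 0, 0], [0, 0.98, -0.11, 0, 0, 0, 0], [0, 0.98, -0.11, 0, 0, 0, 0], [0, 0.98, -0.11, 0, 0, 0, 0]],
  ],
)

```text
time_s: 19.92
eef_pos: [449.6, 12.5, 136.9]
ee_rot: [-0.0, 0.717, 0.698, -0.0]
force: [1.4, 0.1, -0.1]
grip_width: 0.262
grip_force: 39.4
```

Emit:
arm_command(
  steps=[
    [[0, 0.98, -0.11, 0, 0, 0, 0], [0, 0.98, -0.11, 0, 0, 0, 0], [0, 0.98, -0.11, 0, 0, 0, 0], [0, 0.98, -0.1, 0, 0, 0, 0], [0, 0, 0, 0, 0, 0, 0], [0, 0, 0, 0, 0, 0, 0]],
  ],
)

```text
time_s: 20.68
eef_pos: [433.7, 206.9, 137.0]
ee_rot: [-0.0, 0.716, 0.698, -0.001]
force: [1.3, -1.0, 0.2]
grip_width: 0.261
grip_force: 39.4
```

```bash
python3 -c "
from h import *
plan(435,205.5,28,-1.5)"
```

```text
t20.68 pos [433.7 206.9 137. ] yaw -1.5 j6 0.23 w 0.261 F [ 1.3 -1.   0.2] gf 39.4 tilt [-0.001 -0.   ]
 turn -0.00 (x.15)  shift [-0.03  0.03  2.18] world d [   1.3   -1.4 -109. ]
```

Emit:
arm_command(
  steps=[
    [[0, 0, 0, 0.8, 0, 0, 0], [0, 0, 0, 0.8, 0, 0, 0], [0, 0, 0, 0.38, 0, 0, 0], [0, 0, 0, 0.2, 0, 0, 0], [0, 0, 0, 0, 0, 0, 0], [0, 0, 0, 0, 0, 0, 0], [0.5, 0, 0, 0, 0, 0, 0], [0.5, 0, 0, 0, 0, 0, 0]],
  ],
)

```text
time_s: 21.68
eef_pos: [434.3, 207.5, 29.0]
ee_rot: [0.0, 0.716, 0.698, 0.0]
force: [-0.8, -0.1, -1.0]
grip_width: 0.499
grip_force: 0.0
```

Emit:
arm_command(
  steps=[
    [[0.5, 0, 0, 0, 0, 0, 0], [0.5, 0, 0, -0.3, 0, 0, 0], [0.5, 0, 0, -1, 0, 0, 0], [0.5, 0, 0, -1, 0, 0, 0], [0.7, 0, 0, 0, 0, 0, 0]],
  ],
)

```text
time_s: 22.3
eef_pos: [435.7, 207.8, 147.7]
ee_rot: [0.002, 0.716, 0.698, 0.003]
force: [-0.1, 0.2, -0.2]
grip_width: 0.69
grip_force: 0.0
```

```bash
python3 -c "
from h import *
plan(621,14.5,100,2.8)"
```

```text
t22.30 pos [435.7 207.8 147.7] yaw -1.5 j6 0.23 w 0.690 F [-0.1  0.2 -0.2] gf 0.0 tilt [0.008 0.002]
 turn -0.50 (x.15)  shift [-4.04  3.51  0.95] world d [ 185.3 -193.3  -47.7]
```

Emit:
arm_command(
  steps=[
    [[0.7, 0, 0, 0, 0, 0, -0.5], [0.7, -0.8, 0.7, 0, 0, 0, 0], [0.7, -0.8, 0.7, 0, 0, 0, 0], [0.7, -0.8, 0.7, 0, 0, 0, 0], [0.7, -0.8, 0.7, 0.4, 0, 0, 0], [0.7, -0.84, 0.7, 0.4, 0, 0, 0], [0.7, 0, 0, 0.4, 0, 0, 0], [0.7, 0, 0, 0, 0, 0, 0]],
  ],
)

```text
time_s: 23.3
eef_pos: [617.5, 14.0, 81.6]
ee_rot: [-0.002, 0.69, 0.724, -0.001]
force: [-0.6, -0.1, -0.6]
grip_width: 0.699
grip_force: 0.0
```

```bash
python3 -c "
from h import *
plan(621.2,14.6,20,2.8)
t=capture('top')[:,:,::-1];s=capture('side')[:,:,::-1]
cv2.imwrite('pics/p7.png',np.hstack([cv2.resize(t[170:350,120:300],(400,400)),cv2.resize(s[170:290,310:430],(400,400))]))"
```

```text
t23.30 pos [617.5  14.   81.6] yaw 2.7 j6 -0.21 w 0.699 F [-0.6 -0.1 -0.6] gf 0.0 tilt [-0.004  0.001]
 turn -0.01 (x.15)  shift [0.01 0.08 1.23] world d [  3.7   0.6 -61.6]
```

View pics/p7.png

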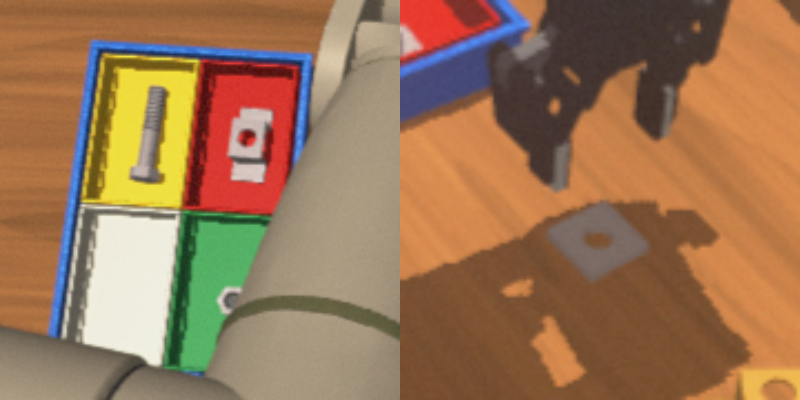

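The nut lies in the green inset (left crop 232,300); the fingers straddle the washer (right crop 598,240). Descending stepwise with the opening set just over 40 mm.

Emit:
arm_command(
  steps=[
    [[0.6, 0.01, 0.06, 0.6, 0, 0, 0], [0.6, 0, 0, 0.4, 0, 0, 0], [0.6, 0, 0, 0.22, 0, 0, 0], [0.6, 0, 0, 0, 0, 0, 0], [0.6, 0, 0, 0, 0, 0, 0]],
  ],
)

```text
time_s: 24.02
eef_pos: [622.1, 14.7, 23.5]
ee_rot: [0.001, 0.69, 0.724, 0.0]
force: [-0.3, 0.0, -0.2]
grip_width: 0.602
grip_force: 0.0
```

Emit:
arm_command(
  steps=[
    [[0.6, 0, 0, 0.06, 0, 0, 0], [0.6, 0, 0, 0, 0, 0, 0]],
  ],
)

```text
time_s: 24.28
eef_pos: [621.6, 14.7, 19.7]
ee_rot: [0.0, 0.69, 0.724, 0.0]
force: [0.0, 0.3, -0.5]
grip_width: 0.602
grip_force: 0.0
```

```bash
python3 -c "
from h import *
plan(621.2,14.6,14,2.8)"
```

```text
t24.27 pos [621.6  14.7  19.7] yaw 2.8 j6 -0.21 w 0.602 F [ 0.   0.3 -0.5] gf 0.0 tilt [ 0. -0.]
 turn -0.00 (x.15)  shift [-0.   -0.01  0.11] world d [-0.4 -0.1 -5.7]
```

Emit:
arm_command(
  steps=[
    [[0.6, 0, 0, 0.06, 0, 0, 0], [0.6, 0, 0, 0, 0, 0, 0]],
  ],
)

```text
time_s: 24.52
eef_pos: [621.5, 14.8, 16.3]
ee_rot: [-0.0, 0.69, 0.724, -0.0]
force: [0.8, -0.3, 0.2]
grip_width: 0.601
grip_force: 0.0
```

Emit:
arm_command(
  steps=[
    [[0.6, 0, 0, 0.04, 0, 0, 0], [0.6, 0, 0, 0, 0, 0, 0]],
  ],
)

```text
time_s: 24.78
eef_pos: [621.5, 14.8, 14.4]
ee_rot: [-0.0, 0.69, 0.724, -0.0]
force: [-0.9, -0.3, -0.2]
grip_width: 0.6
grip_force: 0.0
```

Emit:
arm_command(
  steps=[
    [[0.6, 0, 0, 0.04, 0, 0, 0], [0.6, 0, 0, 0, 0, 0, 0]],
  ],
)

```text
time_s: 25.02
eef_pos: [621.5, 14.8, 12.4]
ee_rot: [-0.0, 0.69, 0.724, -0.0]
force: [0.5, 0.2, 0.0]
grip_width: 0.601
grip_force: 0.0
```

Emit:
arm_command(
  steps=[
    [[0.6, 0, 0, 0.04, 0, 0, 0], [0.6, 0, 0, 0, 0, 0, 0]],
  ],
)

```text
time_s: 25.28
eef_pos: [621.7, 14.8, 10.8]
ee_rot: [0.0, 0.69, 0.724, 0.0]
force: [-1.2, -0.4, 2.4]
grip_width: 0.604
grip_force: 1.4
```

Emit:
arm_command(
  steps=[
    [[0, 0, 0, 0, 0, 0, 0], [0, 0, 0, 0, 0, 0, 0], [0, 0, 0, 0, 0, 0, 0]],
  ],
)

```text
time_s: 25.65
eef_pos: [622.8, 14.6, 12.8]
ee_rot: [0.001, 0.69, 0.724, 0.001]
force: [-1.3, 0.2, 15.6]
grip_width: 0.451
grip_force: 47.4
```

Bench contact was found, and the washer is gripped at 40 mm. Lifting.

Emit:
arm_command(
  steps=[
    [[0, 0, 0, 0, 0, 0, 0], [0, 0, 0, -0.3, 0, 0, 0], [0, 0, 0, -1, 0, 0, 0], [0, 0, 0, -1, 0, 0, 0], [0, 0, 0, -0.3, 0, 0, 0], [0, 0, 0, 0, 0, 0, 0]],
  ],
)

```text
time_s: 26.4
eef_pos: [621.6, 14.7, 141.0]
ee_rot: [0.0, 0.69, 0.724, 0.0]
force: [0.3, 0.3, -1.2]
grip_width: 0.45
grip_force: 40.9
```

```bash
python3 -c "
from h import *
plan(437,300.5,135,-1.5)"
```

```text
t26.40 pos [621.6  14.7 141. ] yaw 2.8 j6 -0.21 w 0.450 F [ 0.3  0.3 -1.2] gf 40.9 tilt [ 0.001 -0.   ]
 turn 0.50 (x.15)  shift [ 5.62 -3.84  0.12] world d [-184.6  285.8   -6. ]
```

Emit:
arm_command(
  steps=[
    [[0, 0, 0, 0, 0, 0, 0.5], [0, 0.8, -0.55, 0, 0, 0, 0], [0, 0.8, -0.55, 0, 0, 0, 0], [0, 0.8, -0.55, 0, 0, 0, 0], [0, 0.8, -0.55, 0, 0, 0, 0], [0, 0.8, -0.55, 0, 0, 0, 0], [0, 0.8, -0.55, 0, 0, 0, 0], [0, 0.82, -0.54, 0, 0, 0, 0]],
  ],
)

```text
time_s: 27.4
eef_pos: [435.3, 301.6, 138.7]
ee_rot: [-0.001, 0.716, 0.698, -0.002]
force: [0.1, 0.3, 0.2]
grip_width: 0.45
grip_force: 40.9
```

Emit:
arm_command(
  steps=[
    [[0, 0, 0, 0, 0, 0, 0], [0, 0, 0, 0, 0, 0, 0]],
  ],
)

```text
time_s: 27.65
eef_pos: [436.9, 300.2, 139.4]
ee_rot: [-0.0, 0.716, 0.698, -0.001]
force: [0.6, -1.0, -0.3]
grip_width: 0.45
grip_force: 40.9
```

```bash
python3 -c "
from h import *
plan(437,300.5,22,-1.5)"
```

```text
t27.65 pos [436.9 300.2 139.4] yaw -1.5 j6 0.41 w 0.450 F [ 0.6 -1.  -0.3] gf 40.9 tilt [-0.002 -0.001]
 turn -0.00 (x.15)  shift [0.01 0.   2.35] world d [ 1.000e-01  3.000e-01 -1.174e+02]
```

Emit:
arm_command(
  steps=[
    [[0, 0, 0, 0.8, 0, 0, 0], [0, 0, 0, 0.8, 0, 0, 0], [0, 0, 0, 0.5, 0, 0, 0], [0, 0, 0, 0.23, 0, 0, 0], [0, 0, 0, 0, 0, 0, 0], [0, 0, 0, 0, 0, 0, 0], [0.6, 0, 0, 0, 0, 0, 0], [0.6, 0, 0, 0, 0, 0, 0]],
  ],
)

```text
time_s: 28.65
eef_pos: [437.4, 300.9, 24.7]
ee_rot: [0.0, 0.716, 0.698, 0.001]
force: [-0.2, 0.3, 0.1]
grip_width: 0.601
grip_force: 0.0
```

Emit:
arm_command(
  steps=[
    [[0.6, 0, 0, 0, 0, 0, 0], [0.6, 0, 0, -0.3, 0, 0, 0], [0.6, 0, 0, -1, 0, 0, 0], [0.6, 0, 0, -1, 0, 0, 0], [0.6, -1, 0, 0, 0, 0, 0], [0.6, -1, 0, 0, 0, 0, 0], [0.6, -1, 0, 0, 0, 0, 0], [0.6, -1, 0, 0, 0, 0, 0]],
  ],
)

```text
time_s: 29.65
eef_pos: [431.7, 99.4, 140.2]
ee_rot: [0.001, 0.716, 0.698, 0.001]
force: [0.6, -0.7, -0.3]
grip_width: 0.602
grip_force: 0.0
```

Emit:
arm_command(
  steps=[
    [[0.6, -1, 0, 0, 0, 0, 0], [0.6, -1, 0, 0, 0, 0, 0], [0.6, -1, 0, 0, 0, 0, 0], [0.6, 0, 0, 0, 0, 0, 0]],
  ],
)

```text
time_s: 30.15
eef_pos: [428.0, -51.7, 140.1]
ee_rot: [0.001, 0.718, 0.696, 0.0]
force: [-0.1, 0.0, 0.0]
grip_width: 0.599
grip_force: 0.0
```

```bash
python3 -c "
from h import *
t=capture('top')[:,:,::-1];s=capture('side')[:,:,::-1]
cv2.imwrite('pics/p8.png',np.hstack([cv2.resize(t[170:350,120:300],(400,400)),cv2.resize(s[100:300,150:350],(400,400))]))"
```

```text
(no output)
```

View pics/p8.png

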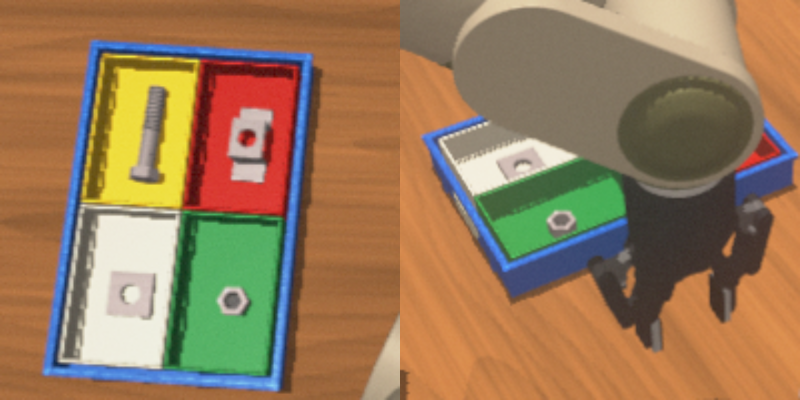

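All four parts lie flat in their own insets: bolt (148,135), clip (248,140), washer (130,295) and nut (232,300). The arm is clear of everything.

```bash
python3 -c "
from rig import *
print(finish_job())"
```

```text
the job is handed in; nothing more can be done
None
```

The kit is made up and handed in at about 30 s: the long bolt is in yellow, the bright clip upright in red, the nut in green and the square washer flat in white, and I didn't touch the short bolt or yellow clip; the hand-in gave no verdict.

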